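# Set a cast test piece under the bench magnifier

### The arm

A 6-joint arm with a two-finger parallel gripper is mounted at the origin on the work surface. World frame = base frame: x ahead of the robot, y to its left, z up, the work surface at z = 0. Lengths are in m, angles in rad, forces in N, time in s.
With the tool pointing down it reaches from about 0.35 to 0.725 m from the base axis. Payload 4.3 kg.
Tool frame: the origin (TCP) lies midway between the tips of the shut fingers; the grasp point (between the pads) lies 19 mm behind it; z points along the fingers, y is the line along which they close (so a half turn about z gives the same grasp; the last joint's range is limited). The gripper opens to 85 mm and grips with 20 to 120 N. Pads are 22 mm wide; open, the fingers measure 114 mm over their backs; the gripper's body (76 mm by 85 mm) begins 54 mm behind the grasp point. The pads swing forward as they close: fully open they stand 13 mm farther back than shut.
Start: joints at [1.111, 0.377, 0.081, 1.274, 0, 1.46], TCP at [0.197, 0.54, 0.202] pointing down, gripper open.
Joint ranges: [-2.72, 2.72], [-0.84, 1.66], [-1.02, 1.22], [-1.77, 2.12], [-1.37, 1.28], [-3.14, 3.14]. Speed limits (rad/s): [2.57, 2.57, 3.14, 3.14, 3.14, 3.14].

### API

Orientations are given as a 3x3 rotation matrix whose columns are the frame's x, y, z axes.
In Python, from cell import r, viewer gives the robot as it stands.
- The arm moves only by the tool step_arm, never from a script. Its argument "moves" is a list of rows, each a list of 3 entries, a list of its own where there are three numbers: the shift along the tool's x, y, z in units of 60 mm (1.0 is 60 mm), then the turn about the tool's z in units of 6 degrees (1.0 is 6 degrees), then the finger opening in mm, from 0 to 85.4. In form: [[[dx, dy, dz], spin, hand], ...]. A call has 1 to 12 rows; each row shifts and turns the commanded pose from where the row before left it, along the tool's axes as they then stand; what a row does not reach is not made up. A row lasts 1/8 s, in which the tool goes at most 62.5 mm and 10.7 degrees, less where a joint would pass 70% of its speed; a pose out of reach is approached as far as the arm can. A call is refused whole if a number of a shift passes 1 or a number of a turn 1, either way. A call with a gripper value outside its range is refused whole. The fingers move at their own pace and stop on an object; "squeeze" is the grip in N (left out, the last holds). Time passes only in rows, so rows that do not move let the fingers close. It gives the time, the measured TCP pose, the force, the opening and the grip force at its end, in the units of the state.
- r.sense(): the state, without advancing time (a new reading comes with each control period).
- viewer.camera(name): name is "scene" or "side" or "wrist"; returns the picture (400x640x3 uint8, red, green, blue); there is no depth.
- viewer.camera_params(name): a dict with "fx", "fy", "cx", "cy" (pixels), "k1" (the pictures are not rectified: a ray, as slopes to the right and down, at radius r is drawn at 1 + k1 r^2 times it, then the intrinsics apply), "R" (3x3) and "t" (3): a world point X has camera coordinates R X + t; the wrist camera has in their place "hand_eye" (4x4, takes a point from camera to tool coordinates, whose origin is the TCP and whose axes are the flange's). Camera axes: x right, y down, z forward; pixel columns grow to the right and rows downward; lengths in m; the calibration is good to about 2 mm. A picture is of the moment at which its call begins: read the wrist's pose just before it. camera_params takes no time and is no camera call.
- r.close_job(): hands the job in; it is judged then, once.
The state is a dict: "time": time; "joint_pos": joint angles; "joint_velocities": joint speeds; "tau": joint torques, N m; "tcp_pos": TCP position; "orientation": TCP orientation; "ft_force": force on the tool from outside, world axes, zero at the start; "wrist_torque": the same for the moment, N m; "grip_width": finger opening in m; "grip_force": force on a finger pad.
Only numpy, scipy, OpenCV 4.12 (cv2) and the standard library are available. Lean on these libraries where they do the work, as an engineer would, in place of code of your own. Each camera call takes 0.05 s, during which the arm holds its last target. There are 200 camera calls.

### The job

Get the cast metal test piece ready for inspection: turn it on its ring-marked place of the inspection board so that it lies flat there with its stem pointing straight at the index stud in front of that place. Then swing the magnifier arm round until the lens is centred over the round head of the piece. Leave the steel bowl and the sample jars where they are.

Things in the scene. Friction and masses are not known exactly. Their poses are not given: they have to be found in the camera images.
- stand: Fixed stand: grey board 300 (x) by 420 (y) mm, 12 mm thick, from 240 mm in front (-x) to 60 mm behind its steel post (24 mm across, foot 64 mm across, 14 mm high). Origin: post axis, board's underside, on the table; z up, -x to the robot's side, y left. The piece lies on one of its two places (dark rings 74 mm across), the bowl on the other, either way round.
- lens_arm (a joint): Hinge of the magnifier arm, upright axis on the post. 0: arm along the stand's -x; positive: counter-clockwise from above (lens to the stand's right, -y). Lens over the left place at -1.1 rad, the right at +1.1; stops at -1.6 and 1.6. Starts between the places. Stays where it is left (friction 0.22 N m, about 1 N at the handle).
- post (a point): Top of the steel post, on the hinge axis, 162 mm above the table.
- lens (a point): Centre of the lens, 170 mm from the hinge axis, 177 mm above the table. White ring 106 mm outside, 92 mm clear inside, 18 mm high, its underside 168 mm above the table; a white bar 20 mm wide joins it to the post.
- handle (a point): Top of the upright black round handle at the outer rim of the lens ring, 18 mm across, 219 mm from the hinge axis in line with the lens; its top is 228 mm above the table, and it stands 37 mm clear above the lens ring.
- piece: Loose cast aluminium test piece, about 0.2 kg: round head 54 mm across, 24 mm high, with one straight stem 16 mm wide, 14 mm high, that ends 78 mm from the head's centre. Origin at the centre of the head's underside, lying on the board (12 mm above the table); z up, the stem points along -x. When it is right, its axes are parallel to the stand's.
- stem_end (a point): Middle of the stem's end face, 78 mm from the head's centre, 7 mm above the piece's underside.
- place_left (a point): Centre of the left (+y) ring-marked place on the board's top, 77 mm in front (-x) of the post axis and 152 mm to its left: 170 mm from the axis.
- place_right (a point): Centre of the right (-y) ring-marked place, likewise 77 mm in front and 152 mm to the right of the post axis.
- stud_left (a point): Top centre of the index stud of the left place: dark steel, 14 mm across, 18 mm high, fixed on the board 100 mm from the place's centre along the stand's -x; a thin dark line on the board runs to it.
- stud_right (a point): The same for the right place.
- bowl: Loose steel bowl 72 mm across, 34 mm high, on the other place; to be left alone. Origin under its centre.
- jar_a: White sample jar 80 mm across, 150 mm high, on the table to the left; to be left alone. Origin under its centre.
- jar_b: The same, on the table to the right.

How it is judged:
On the way, in this order (a step that is already met when the one before it is completed fails the run):
1. the piece lies flat on its place with its stem pointing at the stud (((horizontal distance between piece and place_left below 0.018 m and angle between the x axis of piece and the x axis of stand, either way round below 0.2 rad and horizontal distance between stem_end and stud_left below 0.08 m) or (horizontal distance between piece and place_right below 0.018 m and angle between the x axis of piece and the x axis of stand, either way round below 0.2 rad and horizontal distance between stem_end and stud_right below 0.08 m)) and angle between piece's own z axis and vertical below 0.06 rad and height (world z) of piece below 0.015 m), for 0.2 s.
2. the lens is over the head of the piece (all of step 1 and horizontal distance between lens and piece below 0.018 m), for 0.2 s.
At the end, for the whole second after the job is handed in: Piece flat on the board, head within 18 mm of its place's centre, stem within 0.2 rad of pointing at the stud (not the opposite way); lens centre within 18 mm, seen from above, of the head's centre; arm and piece at rest; bowl and jars not moved over 20 mm (all of step 2 and velocity of joint lens_arm between -0.03 and 0.03 rad/s and linear speed of piece below 0.01 m/s); the robot touches nothing.
It fails at once if the bowl or a jar is moved more than 20 mm (distance of any of bowl, jar_a, jar_b from where it was at the start of the episode above 0.02 m).
It also fails if it takes over 64 s, if anything falls off the work surface, if the arm or the gripper's body presses on something with over 40 N, if the wrist force passes 120 N, or if a joint passes its speed limit or range.

## Working session

There is one attempt and no reset: what is moved stays moved. The work goes in short steps, Python scripts to look and compute and a tool call to move; the robot and the scene stay as the last step left them, time stands still between calls to the robot, and variables do not carry over. Pictures are saved under pics/ and viewed, at most 10 in all, crops included, and the job is handed in when it is done.

Besides the shell and the picture viewer there is one more tool, called after "Emit:" by a JSON object that holds its "op" and its "data". step_arm: Moves the arm, as the interface text tells. Its arguments: {"type":"object","properties":{"moves":{"type":"array"},"squeeze":{"type":"number"}},"required":["moves"]}

```bash
mkdir -p pics; python3 - <<'E'
from cell import r, viewer
import cv2
s=r.sense();print(s['time'],s['tcp_pos'],s['orientation'])
for n in ['scene','side']:
    cv2.imwrite(f'pics/{n}0.png',viewer.camera(n)[:,:,::-1]); print(n,viewer.camera_params(n))
print(viewer.camera_params('wrist'))
E
```

```text
0.0 [0.19674479 0.53954212 0.20105919] [[-9.39446524e-01  3.42694361e-01 -8.96622156e-04]
 [ 3.42695465e-01  9.39444774e-01 -1.82597452e-03]
 [ 2.16575829e-04 -2.02267376e-03 -9.99997931e-01]]
scene {'fx': 483.80020761711916, 'fy': 483.80020761711916, 'cx': 316.8360587690002, 'cy': 206.42467795390024, 'k1': -0.13175155095685387, 'R': array([[ 0.73019306,  0.68308883,  0.01441358],
       [ 0.54645861, -0.57121811, -0.61244825],
       [-0.41012326,  0.45508188, -0.79037927]]), 't': array([-0.42517205, -0.2151406 ,  1.79656783])}
side {'fx': 416.05200730844854, 'fy': 416.05200730844854, 'cx': 318.8730966450123, 'cy': 198.49556201804202, 'k1': -0.0773497484801085, 'R': array([[-0.95833543, -0.28477754,  0.0222474 ],
       [-0.19682133,  0.60188199, -0.77395053],
       [ 0.20701342, -0.74608298, -0.63285514]]), 't': array([0.53488399, 0.2290228 , 1.22110901])}
{'fx': 313.56451852302376, 'fy': 313.56451852302376, 'cx': 320.20187677180274, 'cy': 196.2206266844363, 'k1': -0.0044404277046685954, 'hand_eye': array([[-1.09805027e-03, -9.57461523e-01, -2.88558877e-01,
         7.30937558e-02],
       [ 9.99999324e-01, -9.41304073e-04, -6.81965134e-04,
        -1.09224654e-03],
       [ 3.81333730e-04, -2.88559431e-01,  9.57461910e-01,
        -1.71436340e-01],
       [ 0.00000000e+00,  0.00000000e+00,  0.00000000e+00,
         1.00000000e+00]])}
```

View pics/scene0.png

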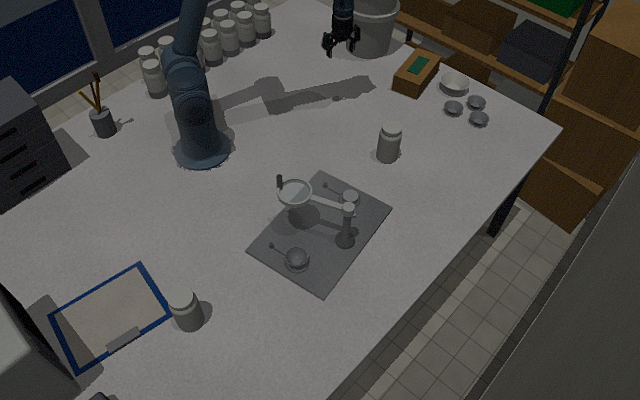

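View pics/side0.png

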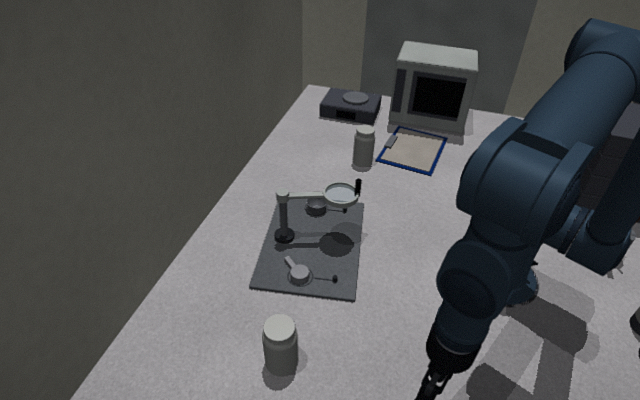

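The board lies in front of the robot. The piece is on the left place (side 300,272) with its stem pointing backwards, and the bowl is on the right place (316,205). Next I'll enlarge crops of both.

```bash
python3 - <<'E'
import cv2
a=cv2.imread('pics/side0.png')[170:310,240:380]; b=cv2.imread('pics/scene0.png')[160:300,240:400]
f=lambda i,k:cv2.convertScaleAbs(cv2.resize(i,None,fx=k,fy=k,interpolation=cv2.INTER_CUBIC),alpha=1.6)
cv2.imwrite('pics/sidec.png',f(a,4)); cv2.imwrite('pics/scenec.png',f(b,4))
E
```

```text
(no output)
```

View pics/sidec.png

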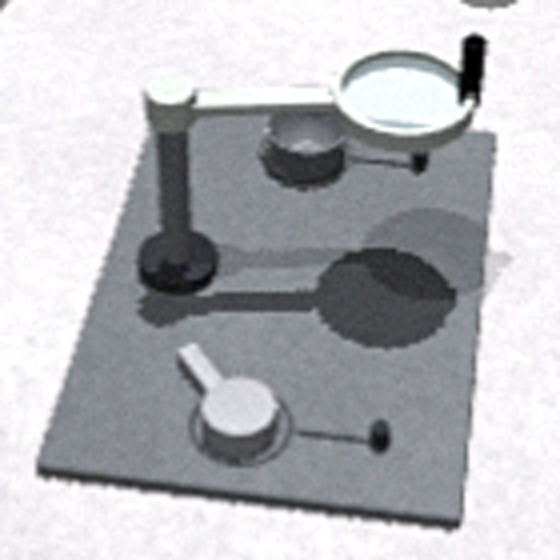

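View pics/scenec.png

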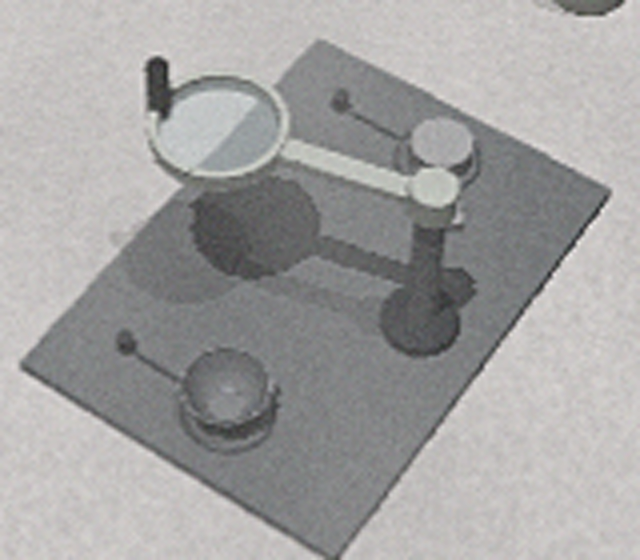

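```bash
cat > h.py <<'E'
import numpy as np, cv2
from cell import r, viewer
def ray_plane(uv,P,z,R=None,t=None):
    K=np.array([[P['fx'],0,P['cx']],[0,P['fy'],P['cy']],[0,0,1]])
    n=cv2.undistortPoints(np.array([[uv]],float),K,np.array([P['k1'],0,0,0]))[0,0]
    d=np.array([n[0],n[1],1.])
    if 'R' in P: c=-P['R'].T@P['t']; d=P['R'].T@d
    else:
        H=P['hand_eye']; c=R@H[:3,3]+t; d=R@(H[:3,:3]@d)
    return c+d*(z-c[2])/d[2]
E
python3 - <<'E'
from h import *
M={'side':((240,170),dict(post=(171,85,.162),head=(239,397,.036),stem=(189,349,.026),studL=(379,426,.030),studR=(420,155,.03),handle=(474,38,.228),lens=(405,97,.177),c1=(38,468,.012),c2=(460,522,.012),c3=(495,133,.012))),
'scene':((240,160),dict(post=(433,187,.162),head=(441,138,.036),studL=(341,96,.03),studR=(126,337,.03),handle=(157,62,.228),lens=(218,128,.177),c_fr=(22,365,.012),c_bl=(610,190,.012),c_fl=(320,40,.012),c_br=(335,557,.012)))}
for n,(o,d) in M.items():
    P=viewer.camera_params(n)
    for k,(u,v,z) in d.items():
        print(n,k,ray_plane(((u+.5)/4-.5+o[0],(v+.5)/4-.5+o[1]),P,z).round(4))
P=viewer.camera_params('side')
print('jarA',ray_plane((281,328),P,.15))
E
```

```text
side post [0.6735 0.01   0.162 ]
side head [0.5627 0.182  0.036 ]
side stem [0.6156 0.1408 0.026 ]
side studL [0.462  0.1726 0.03  ]
side studR [ 0.5047 -0.1217  0.03  ]
side handle [ 0.455 -0.031  0.228]
side lens [ 0.4985 -0.0124  0.177 ]
side c1 [0.6824 0.2671 0.012 ]
side c2 [0.3905 0.2229 0.012 ]
side c3 [ 0.4533 -0.1915  0.012 ]
scene post [0.6437 0.0657 0.162 ]
scene head [0.5565 0.1895 0.036 ]
scene studL [0.4611 0.1693 0.03  ]
scene studR [ 0.5067 -0.1286  0.03  ]
scene handle [ 0.4516 -0.0282  0.228 ]
scene lens [ 0.4977 -0.0128  0.177 ]
scene c_fr [ 0.4574 -0.1958  0.012 ]
scene c_bl [0.6849 0.2615 0.012 ]
scene c_fl [0.3932 0.2164 0.012 ]
scene c_br [ 0.7477 -0.149   0.012 ]
jarA [0.51426775 0.44874328 0.15      ]
```

Emit:
{"op": "step_arm", "data": {"moves": [[[-0.77,-0.347,0],0,85],[[-0.77,-0.347,0],0,85],[[-0.77,-0.347,0],0,85],[[-0.77,-0.347,0],0,85],[[-0.77,-0.347,0],0,85],[[-0.77,-0.347,0],0,85],[[-0.77,-0.347,0],0,85],[[-0.77,-0.347,0],0,85],[[-0.77,-0.347,0],0,85],[[-0.77,-0.347,0],0,85],[[0,0,0],0,85],[[0,0,0],0,85]]}}

```text
time: 1.6
tcp_pos: [0.5591, 0.1864, 0.2015]
orientation: [[-0.939, 0.343, -0.002], [0.343, 0.939, 0.0], [0.002, -0.0, -1.0]]
ft_force: [-0.3, -0.4, 1.1]
grip_width: 0.085
grip_force: 0.0
```

```bash
python3 - <<'E'
from h import *
s=r.sense();print(s['time'],s['tcp_pos'],s['orientation'].round(3).tolist() if hasattr(s['orientation'],'round') else s['orientation'],s['joint_pos'])
np.savez('w1.npz',R=s['orientation'],t=s['tcp_pos'])
cv2.imwrite('pics/w1.png',cv2.convertScaleAbs(viewer.camera('wrist')[:,:,::-1],alpha=1.5))
E
```

```text
1.6 [0.55908181 0.18635061 0.20145083] [[-0.939, 0.343, -0.002], [0.343, 0.939, 0.0], [0.002, -0.0, -1.0]] [2.13790628e-01 4.08938749e-01 1.26681268e-01 1.29002184e+00
 5.59088801e-04 5.63902231e-01]
```

View pics/w1.png

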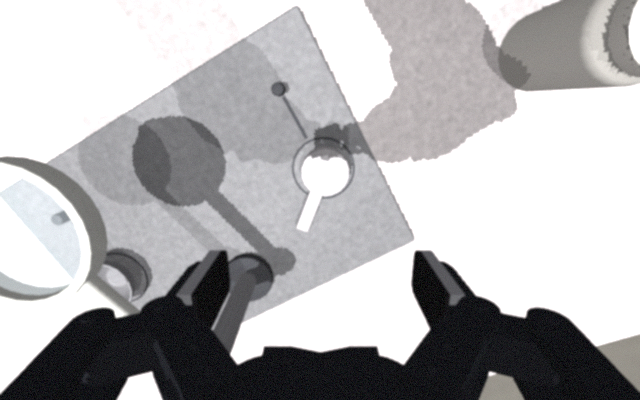

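The wrist view shows the head top at about (326,174), the stem end at (303,228), the stud at (279,89) and the ring at (323,168).

```bash
python3 - <<'E'
from h import *
P=viewer.camera_params('wrist');w=np.load('w1.npz')
p={}
for k,u,v,z in [('head',326,174,.036),('stem',303,228,.026),('stud',279,89,.03),('ring',323,168,.012),('corner',413,240,.012),('cornerf',298,7,.012)]:
    p[k]=ray_plane((u,v),P,z,w['R'],w['t']); print(k,p[k].round(4))
a=lambda d:np.degrees(np.arctan2(d[1],d[0]))
print(a(p['stem']-p['head']),np.linalg.norm((p['stem']-p['head'])[:2]),a(p['stud']-p['ring']),np.linalg.norm((p['stud']-p['ring'])[:2]),a(p['cornerf']-p['corner']))
E
```

```text
head [0.5633 0.1901 0.036 ]
stem [0.6179 0.1415 0.026 ]
stud [0.4631 0.1746 0.03  ]
ring [0.5606 0.1878 0.012 ]
corner [0.6857 0.2625 0.012 ]
cornerf [0.395  0.2209 0.012 ]
-41.68185429914612 0.07313622050771715 -172.25107925613617 0.09832431853785409 -171.85872765619888
```

Emit:
{"op": "step_arm", "data": {"moves": [[[-0.04,0.03,0.6],0,85],[[0,0,0.6],0,85],[[0,0,0.6],0,85],[[0,0,0.5],0,85],[[0,0,0.4],0,85],[[0,0,0.25],0,85],[[0,0,0.15],0,85],[[0,0,0],0,50],[[0,0,0],0,45],[[0,0,0],0,45],[[0,0,0],0,45],[[0,0,0],0,45]], "squeeze": 30}}

```text
time: 3.15
tcp_pos: [0.5628, 0.1872, 0.0162]
orientation: [[-0.939, 0.343, 0.0], [0.343, 0.939, 0.0], [-0.0, 0.0, -1.0]]
ft_force: [-0.8, 0.1, 0.3]
grip_width: 0.0447
grip_force: 0.0
```

```bash
python3 - <<'E'
from h import *
s=r.sense();print(s['grip_width'],s['grip_force'])
a=cv2.convertScaleAbs(viewer.camera('wrist')[:,:,::-1],alpha=1.3)
b=cv2.convertScaleAbs(cv2.resize(viewer.camera('side')[210:310,240:380,::-1],None,fx=4,fy=4,interpolation=cv2.INTER_CUBIC),alpha=1.6)
c=np.zeros((600,800,3),np.uint8);c[:400,:560]=b;c[400:600,:320]=cv2.resize(a,(320,200));cv2.imwrite('pics/g1.png',c)
E
```

```text
0.04472768421899975 0.0
```

View pics/g1.png

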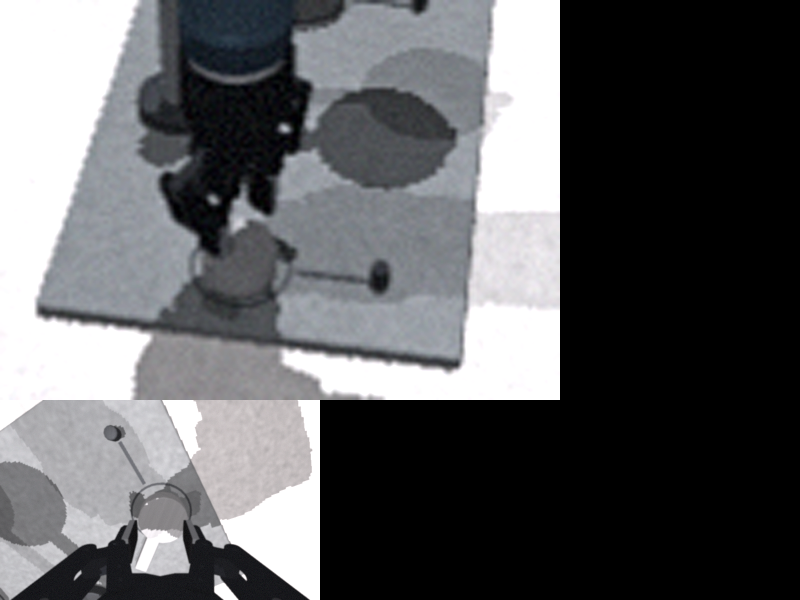

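```bash
python3 - <<'E'
from h import *
P=viewer.camera_params('side')
def pr(X):
    c=P['R']@X+P['t'];a,b=c[0]/c[2],c[1]/c[2];q=1+P['k1']*(a*a+b*b)
    return ((np.array([P['fx']*a*q+P['cx']-240,P['fy']*b*q+P['cy']-210])+.5)*4-.5).round()
t=np.array(r.sense()['tcp_pos'])
for s in (1,-1):
  for z in (.016,.03,.045,.06): print(s,z,pr(np.array([t[0]+s*.343*.024,t[1]+s*.939*.024,z])))
print(pr(np.array([.562,.187,.036])),pr(np.array([.5605,.187,.012])))
W=viewer.camera_params('wrist');s=r.sense()
# wrist picture, half scale, offset 400 rows
for k,u,v,z in [('headtopfront',163,497,.036),('ringfront',161,483,.012),('ringL',131,510,.012),('ringR',192,508,.012),('stud',113,432,.03),('headL',137,520,.036),('headR',189,520,.036)]:
    print(k,ray_plane((2*u+.5,2*(v-400)+.5),W,z,np.array(s['orientation']),t).round(4))
E
```

```text
1 0.016 [216. 281.]
1 0.03 [215. 269.]
1 0.045 [215. 255.]
1 0.06 [215. 240.]
-1 0.016 [258. 241.]
-1 0.03 [258. 228.]
-1 0.045 [258. 214.]
-1 0.06 [258. 199.]
[238. 242.] [240. 265.]
headtopfront [0.5367 0.1987 0.036 ]
ringfront [0.5272 0.2002 0.012 ]
ringL [0.5457 0.1553 0.012 ]
ringR [0.5683 0.2246 0.012 ]
stud [0.4629 0.1758 0.03  ]
headL [0.5511 0.1644 0.036 ]
headR [0.5699 0.2159 0.036 ]
```

```bash
python3 - <<'E'
from h import *
s=r.sense();print(s['tcp_pos'],s['joint_pos'],s['ft_force'])
a=viewer.camera('wrist')[150:400,160:480,::-1]
b=viewer.camera('side')[235:295,270:330,::-1]
f=lambda i,k,g:np.clip(255*(cv2.resize(i,None,fx=k,fy=k,interpolation=cv2.INTER_CUBIC)/255.)**g,0,255).astype(np.uint8)
c=np.zeros((600,800,3),np.uint8);c[:400,:400]=f(b,400/60,.5);c[:313,400:]=f(a,1.25,.5);cv2.imwrite('pics/g2.png',c)
E
```

```text
[0.56265993 0.18715566 0.01607988] [ 2.14105398e-01  5.29224770e-01 -1.81965330e-01  8.59453604e-01
  9.43504502e-05  5.63982544e-01] [-0.62870665  0.02131379  0.73033697]Traceback (most recent call last):
  File "<stdin>", line 6, in <module>
ValueError: could not broadcast input array from shape (312,400,3) into shape (313,400,3)
```

```bash
python3 - <<'E'
from h import *
a=viewer.camera('wrist')[150:400,160:480,::-1]
b=viewer.camera('side')[235:295,270:330,::-1]
f=lambda i,w,h,g:np.clip(255*(cv2.resize(i,(w,h),interpolation=cv2.INTER_CUBIC)/255.)**g,0,255).astype(np.uint8)
c=np.zeros((600,800,3),np.uint8);c[:400,:400]=f(b,400,400,.5);c[:312,400:]=f(a,400,312,.5);cv2.imwrite('pics/g2.png',c)
E
```

```text
(no output)
```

View pics/g2.png

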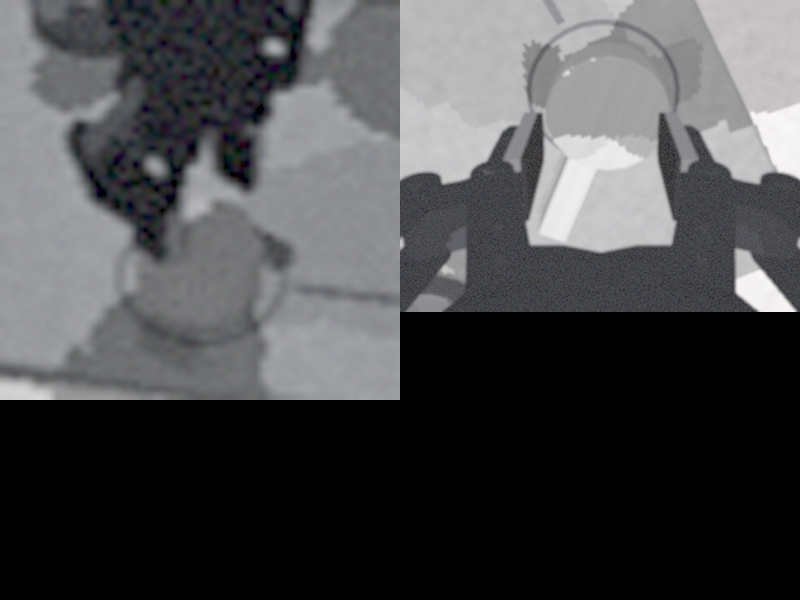

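The fingers closed above the head: in both views the tips sit about 30 mm higher than the TCP reading implies. I'll reopen, go lower in small steps and watch the force.

Emit:
{"op": "step_arm", "data": {"moves": [[[0,0,0],0,85],[[0,0,0],0,85],[[0,0,0],0,85],[[0,0,0],0,85],[[0,0,0.1],0,85],[[0,0,0.1],0,85],[[0,0,0],0,85]]}}

```text
time: 4.32
tcp_pos: [0.5617, 0.187, 0.0031]
orientation: [[-0.939, 0.343, -0.002], [0.343, 0.939, -0.0], [0.002, -0.001, -1.0]]
ft_force: [-0.7, 0.3, 0.2]
grip_width: 0.0848
grip_force: 0.0
```

Emit:
{"op": "step_arm", "data": {"moves": [[[0,0,0.05],0,85],[[0,0,0.05],0,85]]}}

```text
time: 4.58
tcp_pos: [0.5627, 0.1872, -0.0021]
orientation: [[-0.939, 0.343, 0.0], [0.343, 0.939, 0.0], [-0.0, 0.0, -1.0]]
ft_force: [-1.1, -0.2, 0.4]
grip_width: 0.085
grip_force: 0.0
```

Emit:
{"op": "step_arm", "data": {"moves": [[[0,0,0.05],0,85],[[0,0,0],0,85]]}}

```text
time: 4.82
tcp_pos: [0.5623, 0.1871, -0.0053]
orientation: [[-0.939, 0.343, -0.001], [0.343, 0.939, -0.0], [0.0, -0.0, -1.0]]
ft_force: [-0.2, -0.3, -0.4]
grip_width: 0.0852
grip_force: 0.0
```

Emit:
{"op": "step_arm", "data": {"moves": [[[0,0,0.05],0,85],[[0,0,0.05],0,85]]}}

```text
time: 5.08
tcp_pos: [0.5627, 0.1872, -0.0111]
orientation: [[-0.939, 0.343, 0.0], [0.343, 0.939, 0.0], [-0.0, 0.0, -1.0]]
ft_force: [0.6, 0.5, -0.5]
grip_width: 0.0854
grip_force: 0.0
```

Emit:
{"op": "step_arm", "data": {"moves": [[[0,0,0.05],0,85],[[0,0,0.05],0,85],[[0,0,0],0,85]]}}

```text
time: 5.45
tcp_pos: [0.5623, 0.1871, -0.0174]
orientation: [[-0.939, 0.343, -0.001], [0.343, 0.939, -0.0], [0.001, -0.0, -1.0]]
ft_force: [-0.6, -0.1, 0.4]
grip_width: 0.0848
grip_force: 0.0
```

Emit:
{"op": "step_arm", "data": {"moves": [[[0,0,0],0,65],[[0,0,0],0,55],[[0,0,0],0,45],[[0,0,0],0,45],[[0,0,0],0,45],[[0,0,0],0,45]]}}

```text
time: 6.2
tcp_pos: [0.5631, 0.1877, -0.0163]
orientation: [[-0.94, 0.342, 0.001], [0.342, 0.94, 0.001], [-0.001, 0.001, -1.0]]
ft_force: [-2.1, 1.2, 5.4]
grip_width: 0.0528
grip_force: 31.8
```

Emit:
{"op": "step_arm", "data": {"moves": [[[0,0,-0.05],0,45],[[0,0,0],0.5,45],[[0,0,0],1,45],[[0,0,0],1,45],[[0,0,0],1,45],[[0,0,0],1,45],[[0,0,0],1,45],[[0,0,0],1,45],[[0,0,0],1,45],[[0,0,0],1,45],[[0,0,0],1,45],[[0,0,0],0.5,45]], "squeeze": 40}}

```text
time: 7.7
tcp_pos: [0.5617, 0.1866, -0.0148]
orientation: [[-0.171, 0.985, -0.002], [0.985, 0.171, -0.001], [-0.001, -0.002, -1.0]]
ft_force: [-0.9, 0.0, -2.3]
grip_width: 0.0524
grip_force: 42.1
```

Emit:
{"op": "step_arm", "data": {"moves": [[[0,0,0],1,45],[[0,0,0],1,45],[[0,0,0],1,45],[[0,0,0],1,45],[[0,0,0],1,45],[[0,0,0],1,45],[[0,0,0],1,45],[[0,0,0],1,45],[[0,0,0],1,45],[[0,0,0],1,45],[[0,0,0],1,45],[[0,0,0],0.8,45]]}}

```text
time: 9.2
tcp_pos: [0.5617, 0.1865, -0.0149]
orientation: [[0.875, 0.484, -0.002], [0.484, -0.875, -0.001], [-0.002, 0.0, -1.0]]
ft_force: [0.0, 0.7, -1.6]
grip_width: 0.0526
grip_force: 42.1
```

Emit:
{"op": "step_arm", "data": {"moves": [[[0,0,0.04],0,45],[[0,0,0],0,45],[[0,0,0],0,70],[[0,0,0],0,85],[[0,0,0],0,85],[[0,0,0],0,85],[[0,0,-0.3],0,85],[[0,0,-0.7],0,85],[[0,0,-0.8],0,85],[[0,0,-0.8],0,85],[[0,0,-0.8],0,85],[[0,0,0],0,85]]}}

```text
time: 10.7
tcp_pos: [0.5658, 0.1879, 0.1926]
orientation: [[0.873, 0.487, 0.009], [0.487, -0.873, 0.002], [0.009, 0.003, -1.0]]
ft_force: [0.5, -0.0, -0.7]
grip_width: 0.0849
grip_force: 0.0
```

```bash
python3 - <<'E'
from h import *
s=r.sense();print(s['time'],s['tcp_pos'],s['joint_pos'])
np.savez('w2.npz',R=s['orientation'],t=s['tcp_pos'])
cv2.imwrite('pics/w2.png',viewer.camera('wrist')[:,:,::-1])
E
```

```text
10.7 [0.5657949  0.18788302 0.19255221] [2.14202428e-01 4.14496448e-01 1.12118735e-01 1.25904164e+00
 5.65082750e-05 2.84677507e+00]
```

View pics/w2.png

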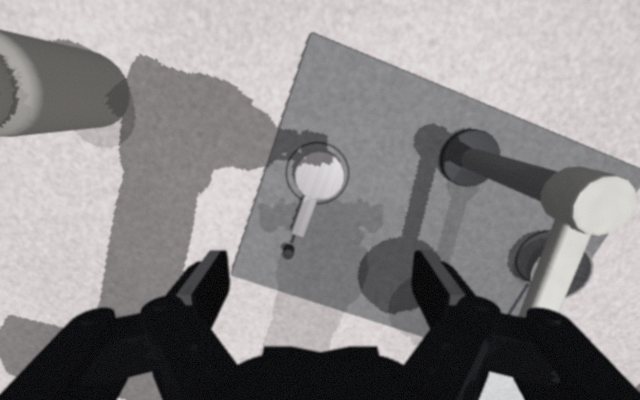

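The piece is right: head (320,176) on its ring, stem end (298,234) in line with the stud (288,250). Next is the lens arm: raise, spin the tool back, then go above the handle.

Emit:
{"op": "step_arm", "data": {"moves": [[[0,0,-0.5],-1,85],[[0,0,-0.5],-1,85],[[0,0,0],-1,85],[[0,0,0],-1,85],[[0,0,0],-1,85],[[0,0,0],-1,85],[[0,0,0],-1,85],[[0,0,0],-1,85],[[0,0,0],-1,85],[[0,0,0],-1,85],[[0,0,0],-1,85],[[0,0,0],-1,85]]}}

```text
time: 12.25
tcp_pos: [0.5617, 0.1869, 0.2455]
orientation: [[-0.197, 0.98, -0.003], [0.98, 0.197, -0.001], [0.0, -0.003, -1.0]]
ft_force: [-0.4, -0.5, -0.5]
grip_width: 0.0849
grip_force: 0.0
```

Emit:
{"op": "step_arm", "data": {"moves": [[[0,0,0],-1,70],[[0,0,0],-1,70],[[0,0,0],-1,70],[[0,0,0],-1,70],[[0,0,0],-1,70],[[0,0,0],-1,70],[[0,0,0],-1,70],[[0,0,0],-1,70],[[0,0,0],-1,70],[[0,0,0],-1,70],[[0,0,0],-1,70],[[0,0,0],-1,70]]}}

```text
time: 13.75
tcp_pos: [0.5616, 0.1869, 0.2455]
orientation: [[-0.993, 0.116, -0.004], [0.116, 0.993, -0.001], [0.003, -0.001, -1.0]]
ft_force: [-0.3, 0.4, 0.1]
grip_width: 0.0703
grip_force: 0.0
```

Emit:
{"op": "step_arm", "data": {"moves": [[[0,0,0],-1,70],[[0,0,0],-1,70],[[0,0,0],-1,70],[[0,0,0],-1,70],[[0,0,0],-0.6,70],[[0,0,0],0,70]]}}

```text
time: 14.5
tcp_pos: [0.5618, 0.187, 0.2458]
orientation: [[-0.935, -0.354, -0.003], [-0.354, 0.935, -0.001], [0.003, 0.001, -1.0]]
ft_force: [0.5, 0.7, 0.3]
grip_width: 0.0702
grip_force: 0.0
```

```bash
python3 - <<'E'
from h import *
P=viewer.camera_params('wrist');w=np.load('w2.npz');p={}
for k,u,v,z in [('head',320,176,.036),('stem',298,235,.026),('stud',288,248,.03),('ring',318,172,.012)]:
    p[k]=ray_plane((u,v),P,z,w['R'],w['t']); print(k,p[k].round(4))
a=lambda d:np.degrees(np.arctan2(d[1],d[0]))
print(a(p['stem']-p['head']),a(p['stud']-p['ring']))
s=r.sense();R=np.array(s['orientation']);print(s['time'],s['tcp_pos'],a(R[:,0]),s['joint_pos'])
print((R.T@(np.array([.4535,-.0296,s['tcp_pos'][2]])-s['tcp_pos'])/.06).round(3))
E
```

```text
head [0.5646 0.1884 0.036 ]
stem [0.4886 0.1755 0.026 ]
stud [0.4701 0.1786 0.03  ]
ring [0.5629 0.19   0.012 ]
-170.36683813437375 -172.97790086776854
14.5 [0.56177812 0.18698627 0.24582352] -159.28274242421483 [ 2.14152290e-01  4.13084888e-01  2.46740019e-01  1.40747376e+00
  7.73748162e-05 -1.47431409e-01]
[ 2.965 -2.738  0.007]
```

Emit:
{"op": "step_arm", "data": {"moves": [[[0.593,-0.548,0],0,70],[[0.593,-0.548,0],0,70],[[0.593,-0.548,0],0,70],[[0.593,-0.548,0],0,70],[[0.593,-0.548,0],0,70],[[0,0,0],0,70]]}}

```text
time: 15.25
tcp_pos: [0.4528, -0.0316, 0.247]
orientation: [[-0.937, -0.349, -0.002], [-0.349, 0.937, -0.0], [0.001, 0.001, -1.0]]
ft_force: [0.9, 0.4, -0.5]
grip_width: 0.0699
grip_force: 0.0
```

Emit:
{"op": "step_arm", "data": {"moves": [[[0,0,0.3],0,70],[[0,0,0.3],0,70],[[0,0,0.3],0,70],[[0,0,0.2],0,70],[[0,0,0],0,70]]}}

```text
time: 15.88
tcp_pos: [0.4538, -0.0289, 0.1805]
orientation: [[-0.935, -0.355, -0.002], [-0.355, 0.935, 0.001], [0.002, 0.002, -1.0]]
ft_force: [-0.0, -0.7, -0.5]
grip_width: 0.0702
grip_force: 0.0
```

Emit:
{"op": "step_arm", "data": {"moves": [[[0,0,0],0,40],[[0,0,0],0,20],[[0,0,0],0,10],[[0,0,0],0,10],[[0,0,0],0,10],[[0,0,0],0,10]], "squeeze": 25}}

```text
time: 16.62
tcp_pos: [0.455, -0.0297, 0.1822]
orientation: [[-0.935, -0.354, 0.001], [-0.354, 0.935, 0.0], [-0.001, -0.0, -1.0]]
ft_force: [0.3, 0.8, 6.1]
grip_width: 0.0167
grip_force: 24.6
```

Emit:
{"op": "step_arm", "data": {"moves": [[[0,0,-0.05],0,10],[[-0.005,0.19,0],0.5,10],[[-0.02,0.381,0],1,10],[[-0.02,0.381,0],1,10],[[-0.02,0.381,0],1,10],[[-0.02,0.381,0],1,10],[[-0.005,0.19,0],0.5,10],[[0,0,0],0,10]]}}

```text
time: 17.62
tcp_pos: [0.442, 0.0834, 0.1825]
orientation: [[-0.987, 0.159, -0.004], [0.159, 0.987, -0.0], [0.004, -0.001, -1.0]]
ft_force: [3.5, -0.0, -14.6]
grip_width: 0.017
grip_force: 25.9
```

```bash
python3 - <<'E'
from h import *
s=r.sense();t=np.array(s['tcp_pos']);R=np.array(s['orientation']);d=t[:2]-[.6595,.0475]
print(t,s['ft_force'],s['wrist_torque'],s['grip_width'],s['grip_force'],np.hypot(*d),np.degrees(np.arctan2(d[1],d[0])),np.degrees(np.arctan2(R[1,0],R[0,0])))
E
```

```text
[0.44202043 0.08335598 0.18249288] [ 3.52904159e+00 -1.01028983e-02 -1.45642610e+01] [ 0.15600696 -0.70418526  0.08670083] 0.016974438345124594 25.934467613697052 0.22041555030622595 170.63783501114378 170.87079674040777
```

Emit:
{"op": "step_arm", "data": {"moves": [[[-0.02,0,0.03],0,10],[[-0.005,0.19,0],0.5,10],[[-0.02,0.381,0],1,10],[[-0.02,0.381,0],1,10],[[-0.02,0.381,0],1,10],[[-0.02,0.381,0],1,10],[[-0.02,0.381,0],1,10],[[-0.02,0.381,0],1,10],[[-0.02,0.381,0],1,10],[[0,0.04,0],0.1,10],[[0,0,0],0,10]]}}

```text
time: 19.0
tcp_pos: [0.5315, 0.2299, 0.1824]
orientation: [[-0.578, 0.816, -0.006], [0.816, 0.578, 0.008], [0.01, -0.0, -1.0]]
ft_force: [-6.2, 10.9, -3.5]
grip_width: 0.0169
grip_force: 27.0
```

```bash
python3 - <<'E'
from h import *
s=r.sense();t=np.array(s['tcp_pos']);R=np.array(s['orientation']);d=t[:2]-[.6595,.0475]
print(t,s['ft_force'],s['grip_width'],s['grip_force'],np.hypot(*d),np.degrees(np.arctan2(d[1],d[0])),np.degrees(np.arctan2(R[1,0],R[0,0])))
print('lens',t[:2]-.049*R[:2,0]/np.hypot(*R[:2,0]))
E
```

```text
[0.53152644 0.22992652 0.18237583] [-6.16622085 10.85990668 -3.50668721] 0.016925062696126824 26.952073574066162 0.22283776110247078 125.04994443458774 125.30474765534221
lens [0.55984478 0.18993813]
```

Emit:
{"op": "step_arm", "data": {"moves": [[[0.03,0,0],0,10],[[0,0,0],0,20],[[0,0,0],0,45],[[0,0,0],0,70],[[0,0,0],0,70],[[0,0,0],0,70],[[0,0,-0.4],0,70],[[0,0,-0.7],0,70],[[0,0,-0.7],0,70],[[0.7,0,0],0,70],[[0.7,0,0],0,70],[[0,0,0],0,70]]}}

```text
time: 20.5
tcp_pos: [0.4835, 0.2985, 0.2912]
orientation: [[-0.579, 0.815, 0.0], [0.815, 0.579, 0.001], [0.0, 0.0, -1.0]]
ft_force: [-0.4, 0.4, -0.2]
grip_width: 0.0701
grip_force: 0.0
```

```bash
python3 - <<'E'
from h import *
f=lambda n,y,x:cv2.convertScaleAbs(cv2.resize(viewer.camera(n)[y:y+140,x:x+130,::-1],None,fx=3,fy=3,interpolation=cv2.INTER_CUBIC),alpha=1.5)
cv2.imwrite('pics/end.png',np.hstack([f('side',170,240),f('scene',150,260)]));print(r.sense()['time'],r.sense()['tcp_pos'])
E
```

```text
20.6 [0.48496228 0.2965826  0.29080696]
```

View pics/end.png

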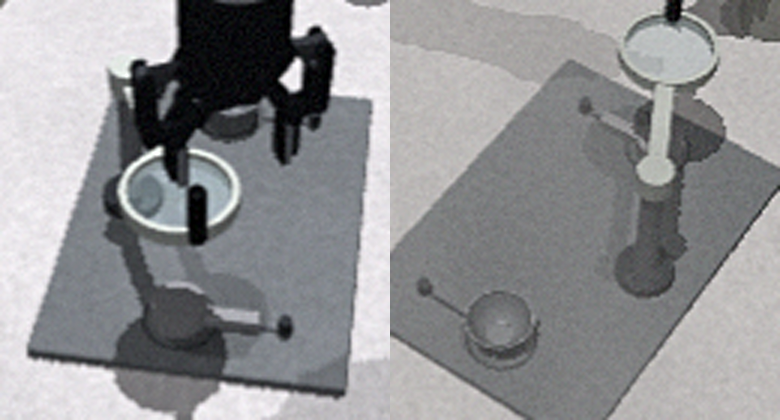

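Side: ring top centre (180,193), head top (180,313), stem towards the stud. Scene: ring top centre (670,48).

```bash
python3 - <<'E'
from h import *
q=lambda u,v,x,y:((u+.5)/3-.5+x,(v+.5)/3-.5+y)
S=viewer.camera_params('side');C=viewer.camera_params('scene')
print(ray_plane(q(180,193,240,170),S,.186),ray_plane(q(180,313,240,170),S,.036),ray_plane(q(670-390,48,260,150),C,.186))
E
```

```text
[0.55683904 0.19321442 0.186     ] [0.55589824 0.19963173 0.036     ] [0.56145191 0.1830357  0.186     ]
```

```bash
python3 -c "
from cell import r
print(r.close_job())"
```

```text
the job is handed in; nothing more can be done
None
```

The job is handed in at about 20.6 s: the piece lies flat on the left place with its stem within about 3° of the stud, and the lens is within about 8 mm of the head's centre by most measurements (one rough reading put it at about 12 mm); no verdict came back on hand-in.

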